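# Swing down a locker hatch with a hooked pole

### The arm

A 6-joint arm with a two-finger parallel gripper is mounted at the origin on a cart in front of the work surface, level with it; the furniture and walls round the work are solid. World frame = base frame: x ahead of the robot, y to its left, z up, the work surface at z = 0. Lengths are in m, angles in rad, forces in N, time in s.
With the tool pointing down it reaches from about 0.375 to 0.975 m from the base axis. Payload 3.8 kg.
Tool frame: the origin (TCP) lies on the centre line of the jaws, within the pads' length; the fingertips stand 25 mm ahead of it and the grasp point (between the pads) lies 6 mm ahead of it; y points along the fingers, z is the direction in which the jaws open and shut, and the axes are right-handed (so a half turn about y gives the same grasp; the last joint's range is limited). The gripper opens to 85 mm and grips with 20 to 120 N. Pads are 22 mm wide; open, the fingers measure 114 mm over their backs; the gripper's body (76 mm by 85 mm) begins 54 mm behind the grasp point. The pads swing forward as they close: fully open they stand 13 mm farther back than shut.
Start: joints at [-1.386, 0.264, 1.604, -0, 1.274, -0.037], TCP at [0.148, -0.658, 0.256] pointing down, gripper open.
Joint ranges: [-2.63, 2.63], [-0.94, 2.18], [0.31, 2.57], [-1.31, 4.45], [0, 2.66], [-2.55, 2.55]. Speed limits (rad/s): [2.57, 2.57, 3.14, 3.14, 3.14, 3.14].

### API

Orientations are given as a rotation vector (axis times angle).
In Python, from workcell import bot gives the robot as it stands.
- The arm moves only by the shell command python3 -m jog 'ROWS' [FORCE]. ROWS is JSON, a list of rows, each a list of 5 numbers: the shift along the world's x, y, z in mm, then the turn about the world's z in degrees, then the finger opening in mm, from 0 to 85.4. A call has exactly 10 rows; each row is the pose to reach, as a shift and turn from the pose commanded when the call began; what a row does not reach only later rows make up. A row lasts 1/8 s, in which the tool goes at most 62.5 mm and 10.7 degrees, less where a joint would pass 70% of its speed; a pose out of reach is approached as far as the arm can. A call with a gripper value outside its range is refused whole. The fingers move at their own pace and stop on an object; FORCE is the grip in N (left out, the last holds). Time passes only in rows, so rows that repeat a pose let the fingers close, or fill a call up. It gives the time, the measured TCP pose, the force and the opening at its end, in the units of the state.
- bot.read_state(): the state, without advancing time (a new reading comes with each control period).
- bot.read_camera(name): name is "scene" or "side" or "wrist"; returns a dict with "pixels" (420x560x3 uint8, red, green, blue), "fx", "fy", "cx", "cy" (pixels), "R" (3x3) and "t" (3): a world point X has camera coordinates R X + t. Camera axes: x right, y down, z forward; pixel columns grow to the right and rows downward; lengths in m; the calibration is good to about 2 mm. A picture is of the moment at which its call begins. There is no depth.
- bot.finish_job(): hands the job in, once; it reports no verdict.
The state is a dict: "time": time; "q": joint angles; "joint_vel": joint speeds; "joint_torque": joint torques, N m; "tool_pos": TCP position; "tcp_rot": TCP orientation; "wrist_force": force on the tool from outside, world axes, zero at the start; "torque": the same for the moment, N m; "width": opening from 0.0 (shut) to 1.0 (fully open).
Only numpy, scipy, OpenCV 4.12 (cv2) and the standard library are available. Lean on these libraries where they do the work, as an engineer would, in place of code of your own. Each camera call takes 0.05 s, during which the arm holds its last target.

### The job

Take the hooked pole from its rest, put its hook through the brass eye on the specimen locker's hatch, and with the hook swing the hatch gently all the way down to its stop. Then unhook the pole and lay it back in both notches of its rest, leaving the hatch fully down. The gripper and arm must not touch the hatch, and the slide box, timer and staining jar must stay where they are.

Things in the scene. Friction and masses are not known exactly. Their poses are not given: they have to be found in the camera images.
- locker: Grey bench-top specimen locker, fixed; 150 deep (x) x 200 wide (y) x 300 high mm. Origin: centre of its underside; its -x side is the front, z up. Two dummy drawer fronts below; above them, from 165 mm up, a compartment shut by a white fold-down hatch.
- hatch (a joint): Angle of the white hatch (192 wide x 118 high x 10 mm thick), hinged along its lower edge at the locker's front. 0 = upright, shut; 1.571 = its stop: folded down to the front (-x of the locker), level. A friction hinge (0.22 N m): it stays at any angle and takes 2 to 3 N at the eye to move. It may start ajar by up to 0.15 rad.
- hinge (a point): Point on the hatch's hinge line, mid-width: 165 mm above the desk, 77 mm in front (-x) of the locker's middle. Axes as the locker's; the hinge line runs along y. With the hatch shut the eye is 35 mm in front of and 105 mm above this point; fully down, it is 105 mm in front and 35 mm below, hanging under the hatch.
- eye (a point): Centre of the brass eye at the upper middle of the hatch's outer face, 24 mm out from it: a ring of 6 mm wire, 26 mm inner and 38 mm outer diameter, upright and edge-on to the front, so that its hole runs sideways along y, parallel to the hinge line (a hook in it turns freely through the whole swing). The point turns with the hatch.
- rod_grip (a point): Centre of the hooked pole's blue grip sleeve (70 long x 18 x 18 mm, square): the place to grip. x runs along the pole to the hook end, z is up as it lies in the rest. Pole about 0.12 kg.
- rod: The hooked pole; origin and axes as rod_grip. 12 mm square aluminium shaft from x = -110 to +100 mm, black 16 mm knob at the rear to x = -120 mm; in front a 7 mm steel wire runs on to x = 130 mm and there bends square to the side (+y), ending 40 mm from the shaft's axis.
- hook (a point): Middle of the bent-over hook finger (7 mm thick, straight, along the pole's y): at x = 130, y = 20, z = 0 mm from rod_grip. The finger reaches 20 mm beyond this point to its free end and 20 mm back to the shaft's axis. The hook is in the eye when this point is within about 20 mm of the eye's centre.
- rest: Fixed grey rest, base 150 x 60 x 10 mm. Origin: centre of its underside; x along the pole. Two posts 10 mm thick at x = -55 and +55 mm, each with an open-topped notch: flat floor 55 mm above the desk, 18 mm wide, walls to 66 mm, flared above to 80 mm. The shaft lies in both with its axis 61 mm above the desk, the sleeve midway between the posts.
- cell_counter: Large white analyser, fixed furniture, in the way between rest and locker: 391 deep (x) x 254 wide (y) x 436 high mm, about its origin at the centre of its underside. Keep arm, gripper and pole in front of it.
- slide_box: Bystander: grey-brown slide box 91 x 105 x 37 mm, origin at the centre of its underside.
- timer: Bystander: white wind-up timer with a red dial, 44 x 66 x 68 mm, origin at the centre of its underside.
- stain_jar: Bystander: glass staining jar with a black lid, 59 mm across, 107 mm high, origin at the centre of its underside.
Things that resemble listed ones, but are neither listed nor needed, are in the scene too. What is shaped like the rest but orange is not meant.

How it is judged:
On the way, in this order (a step that is already met when the one before it is completed fails the run):
1. the pole is lifted out of its rest (height (world z) of rod_grip above 0.1 m), for 0.1 s.
2. the hook is in the eye while the hatch is still up (distance between hook and eye below 0.022 m and value of joint hatch below 0.5 rad), for 0.1 s.
3. the hatch has been swung down with the hook in the eye (distance between hook and eye below 0.022 m and value of joint hatch above 1.42 rad), for 0.1 s.
At the end, for the whole second after the job is handed in: The hatch is fully down (joint above 1.42 rad) and the pole lies at rest in both notches of its rest: sleeve centre within 25 mm along and 8 mm across of the rest's middle, 55 to 67 mm above the desk, pole parallel to the rest within 0.1 rad (either way round) (value of joint hatch above 1.42 rad and x of rod_grip in the frame of rest between -0.025 and 0.025 m and y of rod_grip in the frame of rest between -0.008 and 0.008 m and z of rod_grip in the frame of rest between 0.055 and 0.067 m and angle between the x axis of rod and the x axis of rest, either way round below 0.1 rad and linear speed of rod below 0.02 m/s); the robot touches nothing.
It fails at once if the gripper or arm touches the hatch (contact force between any of the fingers, the arm and hatch above 1 N).
It fails at once if the hatch is slammed (faster than 2.5 rad/s) (velocity of joint hatch above 2.5 rad/s).
It fails at once if the slide box is shifted by more than 25 mm or tipped (distance of slide_box from where it was at the start of the episode above 0.025 m or angle between slide_box's own z axis and vertical above 0.35 rad).
It fails at once if the timer is shifted by more than 25 mm or tipped (distance of timer from where it was at the start of the episode above 0.025 m or angle between timer's own z axis and vertical above 0.35 rad).
It fails at once if the staining jar is shifted by more than 25 mm or tipped (distance of stain_jar from where it was at the start of the episode above 0.025 m or angle between stain_jar's own z axis and vertical above 0.35 rad).
It also fails if it takes over 70 s, if anything falls off the work surface, if the arm or the gripper's body presses on something with over 40 N, if the wrist force passes 120 N, or if a joint passes its speed limit or range.

## Working session

There is one attempt and no reset: what is moved stays moved. The work goes in short steps, Python scripts to look and compute and a shell command to move; the robot and the scene stay as the last step left them, time stands still between calls to the robot, and variables do not carry over. Pictures are saved under pics/ and viewed, and the job is handed in when it is done.

```bash
ls; mkdir -p pics; python3 - <<'E'
from workcell import bot
import cv2,numpy as np
s=bot.read_state(); print(s)
for n in ["scene","side","wrist"]:
    c=bot.read_camera(n); cv2.imwrite(f"pics/{n}0.png",cv2.cvtColor(c["pixels"],cv2.COLOR_RGB2BGR))
    print(n,c["fx"],c["cx"],c["cy"],np.round(c["R"],3).tolist(),np.round(c["t"],3).tolist(), np.round(-np.array(c["R"]).T@c["t"],3))
E
```

```text
pics
{'time': 0.0, 'q': array([-1.38590546e+00,  2.64737805e-01,  1.60538260e+00, -1.63039679e-05,
        1.27365060e+00, -3.68919846e-02]), 'joint_vel': array([-0.00090902,  0.00061742,  0.00189758, -0.0014406 , -0.0002676 ,
        0.00039875]), 'joint_torque': array([-6.74696412e-05, -5.15110195e+01, -3.67316294e+01, -5.06382585e-04,
        1.29071155e-02,  1.12960922e-05]), 'tool_pos': array([ 0.14835566, -0.65781469,  0.25496763]), 'tcp_rot': array([-0.23449386,  2.10652456, -2.10192755]), 'wrist_force': array([ 1.42701984, -0.60643576,  0.28057325]), 'torque': array([-0.00338333, -0.05636173, -0.04539681]), 'width': 0.9968309053176275}
scene 522.6510617997977 275.7488441050841 205.25855736821964 [[-0.131, -0.991, -0.004], [-0.797, 0.108, -0.595], [0.59, -0.075, -0.804]] [0.047, 0.573, 1.22] [-0.257  0.076  1.322]
side 455.92601640554517 279.83807419584986 216.52431852160507 [[0.873, -0.487, -0.019], [-0.179, -0.285, -0.942], [0.453, 0.826, -0.336]] [-0.516, 0.269, 1.327] [-0.102 -1.27   0.69 ]
wrist 310.97351823209056 273.9704827225389 214.03774211561844 [[0.221, -0.975, -0.002], [-0.937, -0.213, 0.276], [-0.27, -0.059, -0.961]] [-0.674, -0.037, 0.378] [ 0.216 -0.643  0.373]
```

View pics/scene0.png

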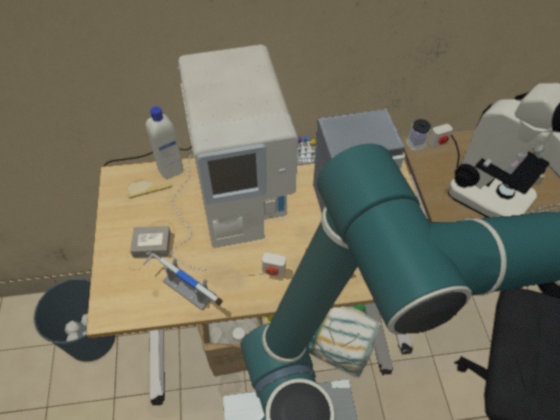

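View pics/side0.png

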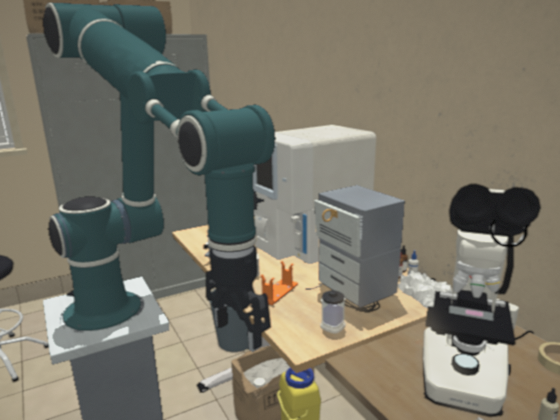

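View pics/wrist0.png

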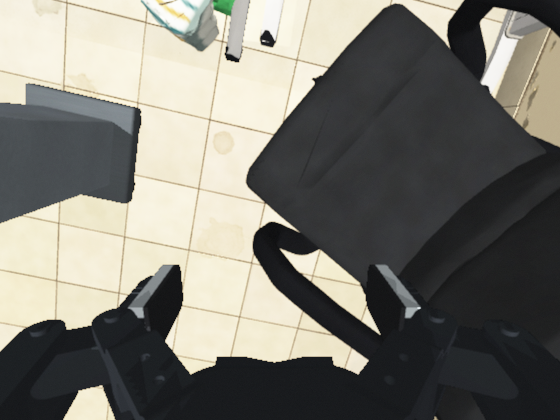

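The scene view shows the pole in its rest near (190,280), the timer at (274,264) and the slide box at (150,241). The arm hides the locker. The side view shows the locker at (360,240) and the orange decoy rest at (280,285). I'll zoom in next.

```bash
cat > h.py <<'E'
import cv2,numpy as np
from workcell import bot
def crop(im,x0,y0,x1,y1,k,name):
    o=cv2.resize(im[y0:y1,x0:x1],None,fx=k,fy=k,interpolation=cv2.INTER_CUBIC); cv2.imwrite(name,o)
def onz(c,u,v,z):
    R=np.array(c["R"]);C=-R.T@np.array(c["t"])
    d=R.T@np.array([(u-c["cx"])/c["fx"],(v-c["cy"])/c["fy"],1]); return C+d*(z-C[2])/d[2]
def proj(c,X):
    p=np.array(c["R"])@np.array(X)+np.array(c["t"]); return np.array([c["fx"]*p[0]/p[2]+c["cx"],c["fy"]*p[1]/p[2]+c["cy"]])
E
python3 - <<'E'
import cv2
from h import crop
a=cv2.imread("pics/scene0.png");crop(a,130,220,300,320,4.5,"pics/s1.png")
b=cv2.imread("pics/side0.png");crop(b,220,170,420,340,3.5,"pics/d1.png")
E
```

```text
(no output)
```

View pics/s1.png

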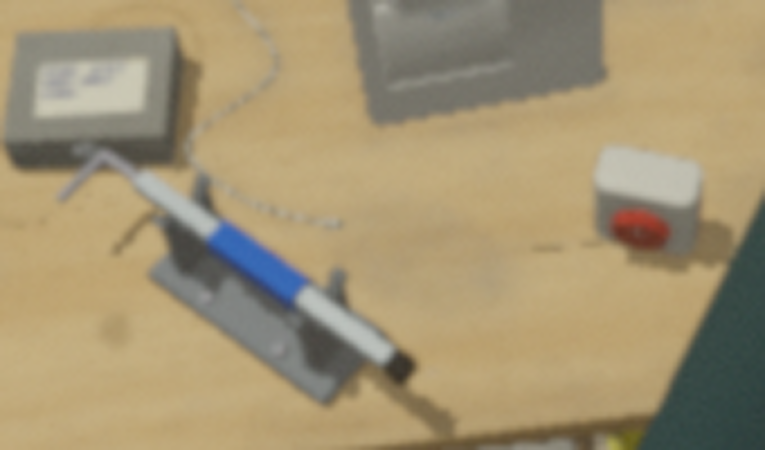

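View pics/d1.png

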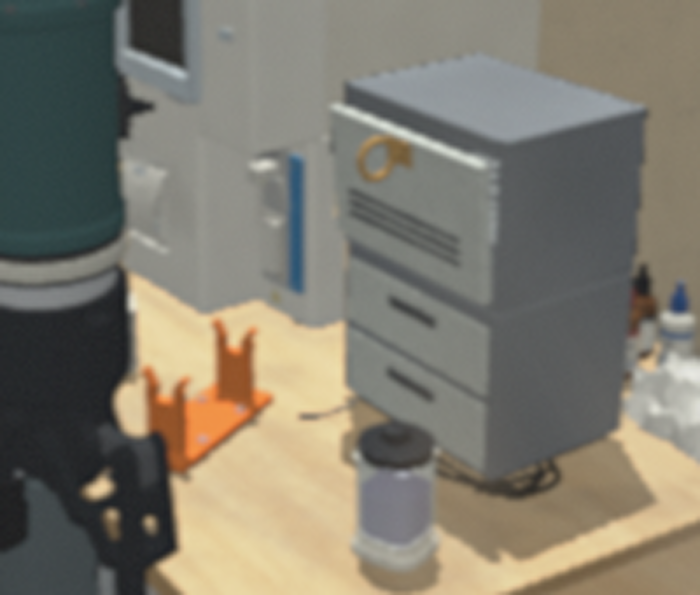

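```bash
cat > m1.py <<'E'
from h import *
c=bot.read_camera("scene")
S=lambda x,y:(130+x/4.5,220+y/4.5)
def P(n,p,z): print(n,np.round(onz(c,*p,z)*1000,0))
P("knob",S(400,366),.061);P("sleeve a",S(222,240),.065);P("sleeve b",S(298,290),.065);P("shaft front",S(142,180),.061);P("bend",S(103,153),.061);P("tip",S(62,198),.061)
for p in[(160,272),(325,403)]:P("restbase",S(*p),.01)
for p in[(600,155),(700,160),(700,190),(598,185)]:P("timer top",S(*p),.068)
for p in[(20,32),(178,28),(178,140),(8,140)]:P("slide top",S(*p),.037)
for p in[(370,122),(605,82)]:P("analyser",S(*p),0.0)
d=bot.read_camera("side")
D=lambda x,y:(220+x/3.5,170+y/3.5)
def Q(n,p,z): print(n,np.round(onz(d,*D(*p),z)*1000,0))
Q("jar lid",(397,437),.107);Q("jar base",(397,560),.0)
for p in[(345,80),(478,55),(645,105),(510,143)]:Q("locker top",p,.3)
Q("lock base",(350,390),0);Q("lock base",(490,472),0);Q("lock base",(620,428),0)
Q("eye",(378,158),.27)
for p in[(182,470),(272,398)]:Q("orange base",p,.0)
for p in[(152,372),(220,325),(255,328)]:Q("orange top",p,.08)
E
python3 m1.py
```

```text
knob [375. 149.  61.]
sleeve a [471. 250.  65.]
sleeve b [431. 206.  65.]
shaft front [522. 299.  61.]
bend [545. 323.  61.]
tip [516. 348.  61.]
restbase [485. 297.  10.]
restbase [382. 198.  10.]
timer top [498.  16.  68.]
timer top [486. -45.  68.]
timer top [465. -42.  68.]
timer top [477.  19.  68.]
slide top [662. 383.  37.]
slide top [651. 279.  37.]
slide top [564. 280.  37.]
slide top [578. 388.  37.]
analyser [585. 160.   0.]
analyser [595.   3.   0.]
jar lid [ 509. -432.  107.]
jar base [ 513. -430.    0.]
locker top [ 621. -192.  300.]
locker top [ 763. -192.  300.]
locker top [ 783. -378.  300.]
locker top [ 634. -394.  300.]
lock base [ 635. -185.    0.]
lock base [ 653. -365.    0.]
lock base [ 796. -365.    0.]
eye [ 581. -300.  270.]
orange base [ 436. -231.    0.]
orange base [ 566. -162.    0.]
orange top [ 427. -200.   80.]
orange top [ 519. -150.   80.]
orange top [ 543. -172.   80.]
```

```bash
python3 - <<'E'
from h import *
from scipy.spatial.transform import Rotation as R
s=bot.read_state();M=R.from_rotvec(s["tcp_rot"]).as_matrix();print(np.round(M,3));z=M[:,2];print(np.degrees(np.arctan2(z[1],z[0])),s["time"])
E
```

```text
[[-0.976 -0.     0.22 ]
 [-0.22   0.001 -0.976]
 [-0.    -1.    -0.001]]
-77.29270490301464 0.25
```

```bash
python3 -m jog '[[42,44,0,3,85],[86,86,0,6,85],[130,130,0,9,85],[174,174,0,12,85],[214,222,0,15,85],[244,277,0,18,85],[260,336,0,22,85],[266,397,0,26,85],[271,458,0,30,85],[272,519,0,33,85]]' 40
```

```text
time: 1.5
tool_pos: [0.4205, -0.1376, 0.2564]
tcp_rot: [-0.739, 1.75, -1.751]
wrist_force: [0.8, -0.0, 0.8]
width: 0.993
```

```bash
python3 -m jog '[[0,60,0,0,85],[0,120,0,0,85],[0,180,0,0,85],[0,240,0,0,85],[0,300,0,0,85],[0,330,0,0,85],[0,340,0,0,85],[0,340,0,0,85],[0,340,0,0,85],[0,340,0,0,85]]' && python3 - <<'E'
from h import *
for n in["wrist","scene","side"]:
    c=bot.read_camera(n);cv2.imwrite(f"pics/{n}2.png",c["pixels"][:,:,::-1])
s=bot.read_state();print(s["q"],s["tool_pos"])
E
```

```text
time: 2.75
tool_pos: [0.4207, 0.1994, 0.2563]
tcp_rot: [-0.737, 1.753, -1.753]
wrist_force: [-0.6, 0.5, 0.5]
width: 0.996
[ 3.90058377e-01 -1.40968382e-01  2.03224055e+00 -4.88666063e-05
  1.25018638e+00  1.16441435e+00] [0.42064476 0.19984283 0.25632914]
```

View pics/wrist2.png

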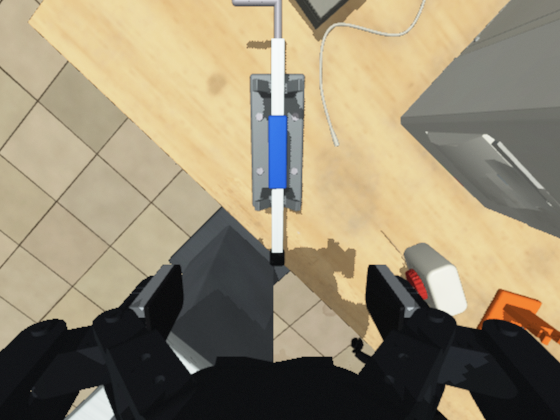

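View pics/scene2.png

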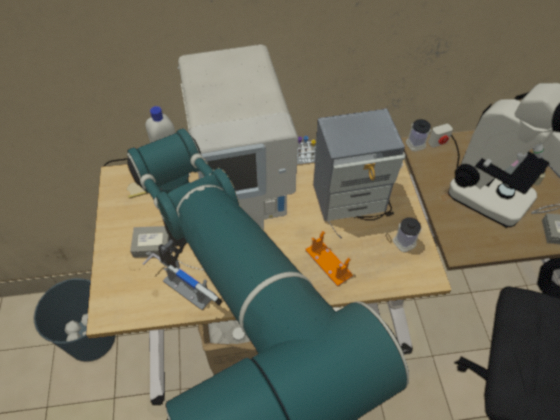

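Wrist view: the pole lies almost parallel to the jaws' mid-plane, and the blue sleeve's centre is at (278,151). Scene view: the locker is visible now, with its eye at (371,171).

```bash
cat > m2.py <<'E'
from h import *
import sys
c=bot.read_camera("wrist");p=c["pixels"].astype(int)
m=((p[:,:,2]>p[:,:,0]+70)&(p[:,:,2]>110)).astype(np.uint8)
n,l,st,ce=cv2.connectedComponentsWithStats(m);i=1+np.argmax(st[1:,4]);print(st[i],ce[i])
z=float(sys.argv[1]) if len(sys.argv)>1 else .070
pts=np.argwhere(l==i)[:,::-1].astype(np.float32);r=cv2.minAreaRect(pts);print(r)
b=cv2.boxPoints(r);B=np.array([onz(c,*q,z) for q in b])*1000;print(np.round(B[:,:2],1),"centre",np.round(B.mean(0),1))
e=[B[1]-B[0],B[2]-B[1]];print([round(float(np.linalg.norm(v)),1) for v in e]);v=max(e,key=np.linalg.norm);print("heading",np.degrees(np.arctan2(v[1],v[0])))
E
python3 m2.py
python3 - <<'E'
from h import *
a=cv2.imread("pics/scene2.png");crop(a,300,95,440,285,3.1,"pics/s3.png")
b=cv2.imread("pics/side2.png");crop(b,220,170,420,340,3.8,"pics/d3.png")
w=cv2.imread("pics/wrist2.png");crop(w,220,0,340,275,2.2,"pics/w3.png")
E
```

```text
[ 269  116   19   73 1329] [277.62151994 151.60045147]
((278.0, 152.0), (72.0, 18.0), 90.0)
[[471.5 258.3]
 [483.5 246.6]
 [436.4 197.2]
 [423.7 209.7]] centre [453.8 227.9  70. ]
[16.8, 68.2]
heading -133.6401266029367
```

View pics/s3.png

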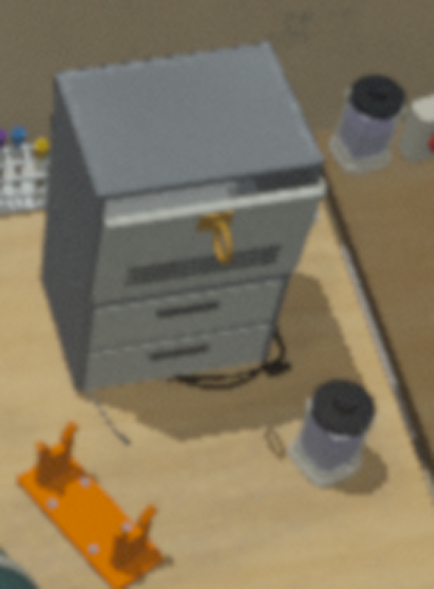

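View pics/d3.png

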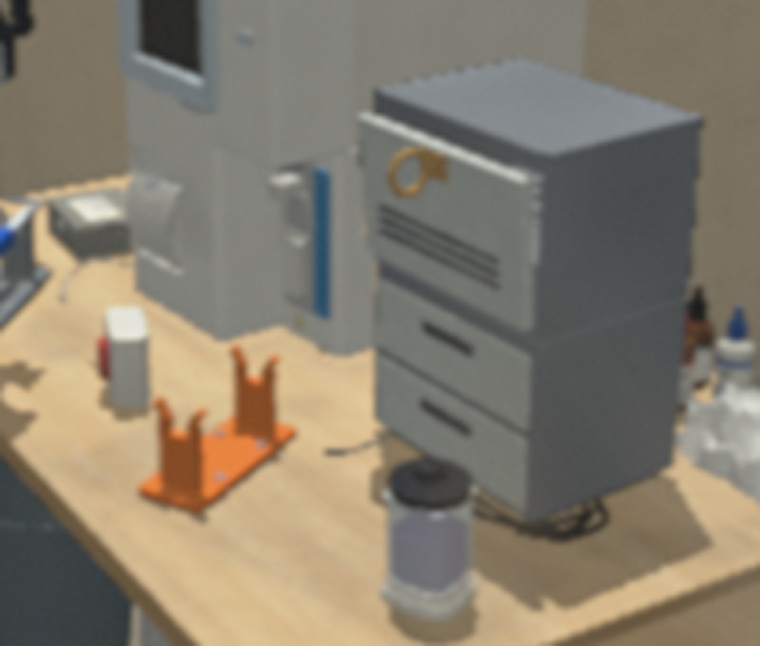

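View pics/w3.png

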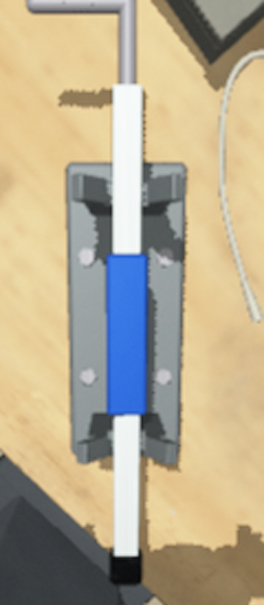

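```bash
cat > m3.py <<'E'
from h import *
from scipy.optimize import least_squares
c=bot.read_camera("scene");d=bot.read_camera("side")
S=lambda x,y:np.array((300+x/3.1,95+y/3.1)); D=lambda x,y:np.array((220+x/3.8,170+y/3.8))
L=[(c,S(55,75),(75,100,300)),(c,S(267,45),(75,-100,300)),(c,S(321,167),(-75,-100,300)),(c,S(102,195),(-75,100,300)),
(c,S(82,390),(-75,100,0)),(c,S(42,280),(75,100,0)),
(d,D(518,60),(75,100,300)),(d,D(700,120),(75,-100,300)),(d,D(550,155),(-75,-100,300)),(d,D(375,92),(-75,100,300)),(d,D(530,518),(-75,-100,0)),(d,D(672,465),(75,-100,0))]
def W(p,l):
    l=np.array(l)/1000;a=p[2];return np.array([p[0]+l[0]*np.cos(a)-l[1]*np.sin(a),p[1]+l[0]*np.sin(a)+l[1]*np.cos(a),l[2]])
f=lambda p:np.concatenate([proj(k,W(p,l))-u for k,u,l in L])
r=least_squares(f,[.7,-.29,.06],loss="soft_l1");print("locker",r.x,np.degrees(r.x[2]));print(np.round(r.fun.reshape(-1,2),1).tolist())
e=least_squares(lambda X:np.concatenate([proj(c,X)-S(222,238),proj(d,X)-D(408,172)]),[.58,-.3,.27]);print("eye",e.x,e.fun)
p=r.x
for n,l in[("hinge",(-77,0,165)),("eye shut",(-112,0,270)),("eye down",(-182,0,130))]:print(n,np.round(W(p,l)*1000,1))
q=e.x-W(p,(-77,0,165));a=p[2];lx=q[0]*np.cos(a)+q[1]*np.sin(a);ly=-q[0]*np.sin(a)+q[1]*np.cos(a)
print("eye rel hinge",lx,ly,q[2],"r",np.hypot(lx,q[2]),"angle",np.arctan2(-lx,q[2])-np.arctan2(35,105))
E
python3 m3.py
```

```text
locker [ 0.70524048 -0.28018651  0.06512191] 3.731210669343948
[[0.5, -0.9], [1.2, -1.2], [1.9, -2.0], [-0.6, 0.2], [-2.3, 2.6], [-1.0, 0.6], [-0.3, -1.8], [0.2, -2.0], [-0.4, -1.0], [-0.7, -2.0], [0.3, 3.2], [0.3, 2.2]]
eye [ 0.59011546 -0.28655575  0.26549783] [-0.09233943  0.72991787  0.56719927 -0.5324819 ]
hinge [ 628.4 -285.2  165. ]
eye shut [ 593.5 -287.5  270. ]
eye down [ 523.6 -292.   130. ]
eye rel hinge -0.03829546664922252 0.0011361270177546257 0.10049783248870772 r 0.10754699949701094 angle 0.04232031623462057
```

```bash
python3 -m jog '[[17,14,-20,0.7,85],[33,28,-50,0.7,85],[33,28,-90,0.7,85],[33,28,-120,0.7,85],[33,28,-120,0.7,85],[33,28,-120,0.7,85],[33,28,-120,0.7,85],[33,28,-120,0.7,85],[33,28,-120,0.7,85],[33,28,-120,0.7,85]]' && python3 m2.py && python3 - <<'E'
from h import *
for n in["wrist"]:
    c=bot.read_camera(n);cv2.imwrite(f"pics/{n}4.png",c["pixels"][:,:,::-1])
s=bot.read_state();print(s["q"],s["tool_pos"])
E
```

```text
time: 4.3
tool_pos: [0.4536, 0.2286, 0.1366]
tcp_rot: [-0.747, 1.744, -1.744]
wrist_force: [0.3, 0.0, -0.8]
width: 0.994
[ 260  185   30  103 2811] [274.0715048 234.9096407]
((274.3094482421875, 236.00491333007812), (28.202796936035156, 102.36805725097656), 0.909380316734314)
[[423.7 210.8]
 [472.2 259.2]
 [484.3 247.3]
 [437.  197.8]] centre [454.3 228.8  70. ]
[68.5, 16.9]
heading 44.917074834616905
[4.17741607e-01 5.75521129e-02 2.07733678e+00 3.97028570e-05
 1.00660965e+00 1.17857660e+00] [0.45349044 0.22854372 0.13635082]
```

View pics/wrist4.png

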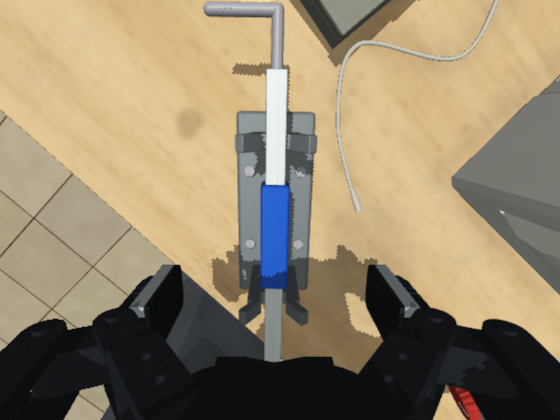

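Sleeve centre is (274,236) in this view, which puts it at (454,229), directly under the TCP. I'll descend and grip.

```bash
python3 -m jog '[[0,0,-20,-0.7,85],[0,0,-40,-0.7,85],[0,0,-60,-0.7,85],[0,0,-69,-0.7,85],[0,0,-69,-0.7,85],[0,0,-69,-0.7,30],[0,0,-69,-0.7,5],[0,0,-69,-0.7,5],[0,0,-69,-0.7,5],[0,0,-69,-0.7,5]]' 100
```

```text
time: 5.65
tool_pos: [0.4539, 0.2287, 0.068]
tcp_rot: [-0.737, 1.752, -1.752]
wrist_force: [-0.4, -0.9, 3.8]
width: 0.189
```

```bash
python3 -m jog '[[0,0,0,0,5],[0,0,0,0,5],[0,0,0,0,5],[0,0,5,0,5],[0,0,15,0,5],[0,0,35,0,5],[0,0,60,0,5],[0,0,90,0,5],[0,0,90,0,5],[0,0,90,0,5]]' && python3 - <<'E'
from h import *
for n in["wrist","side"]:
    c=bot.read_camera(n);cv2.imwrite(f"pics/{n}5.png",c["pixels"][:,:,::-1])
E
```

```text
time: 6.9
tool_pos: [0.4529, 0.2283, 0.1566]
tcp_rot: [-0.739, 1.752, -1.752]
wrist_force: [-0.2, -0.3, -0.5]
width: 0.197
```

View pics/wrist5.png

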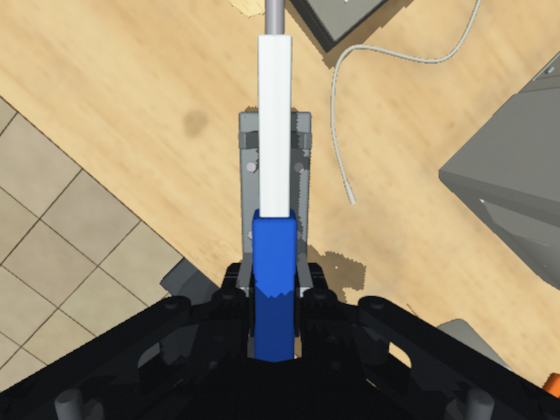

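The pole is held squarely: in this view the shaft is vertical and the sleeve is at (275,285). I'll carry it in front of the analyser and turn it −42°.

```bash
python3 -m jog '[[-15,-30,20,-4,5],[-30,-70,40,-8,5],[-42,-120,60,-12,5],[-48,-175,70,-16,5],[-50,-230,80,-20,5],[-50,-290,90,-24,5],[-50,-350,100,-28,5],[-50,-410,110,-33,5],[-50,-465,113,-38,5],[-50,-515,113,-42,5]]'
```

```text
time: 8.25
tool_pos: [0.4028, -0.2883, 0.2692]
tcp_rot: [-0.068, 2.192, -2.19]
wrist_force: [0.2, -1.0, -0.2]
width: 0.189
```

```bash
python3 -m jog '[[8,-35,0,0,5],[18,-65,0,0,5],[25,-75,0,0,5],[25,-75,0,0,5],[25,-75,0,0,5],[25,-75,0,0,5],[25,-75,0,0,5],[25,-75,0,0,5],[25,-75,0,0,5],[25,-75,0,0,5]]' && python3 - <<'E'
from h import *
for n in["wrist","side","scene"]:
    c=bot.read_camera(n);cv2.imwrite(f"pics/{n}6.png",c["pixels"][:,:,::-1])
b=cv2.imread("pics/side6.png");crop(b,200,150,400,300,4,"pics/d6.png")
E
```

```text
time: 9.5
tool_pos: [0.4285, -0.3614, 0.2703]
tcp_rot: [-0.071, 2.189, -2.188]
wrist_force: [-0.3, -0.6, -1.6]
width: 0.19
```

View pics/wrist6.png

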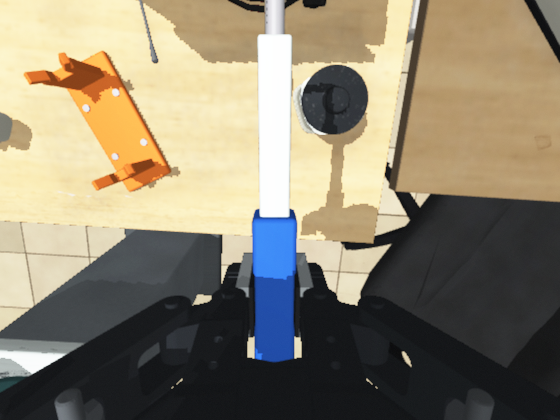

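View pics/d6.png

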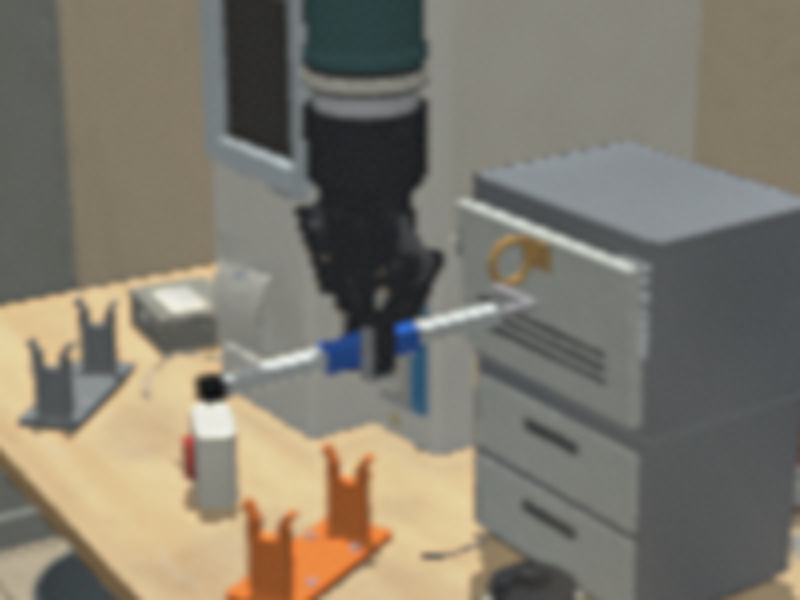

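View pics/scene6.png

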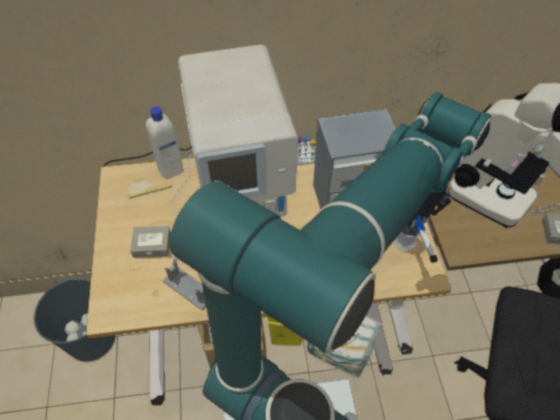

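```bash
cat > m4.py <<'E'
from h import *
from scipy.spatial.transform import Rotation as Ro
d=bot.read_camera("side");s=bot.read_state();M=Ro.from_rotvec(s["tcp_rot"]).as_matrix();z=M[:,2]
g=s["tool_pos"]+.006*M[:,1];v=-z*np.sign(z[1])*-1;v=v/np.linalg.norm(v);u=np.array([v[1],-v[0],0])
hd=np.degrees(np.arctan2(u[1],u[0]));bend=g+.13*u;tip=bend+.04*v
print("grip",np.round(g*1000,1),"heading",round(hd,2),"bend",np.round(bend*1000,1),"hook",np.round((bend+.02*v)*1000,1))
print("pred px bend",proj(d,bend),"tip",proj(d,tip),"eye@590,-287,266",proj(d,[.59,-.287,.266]))
J=np.array([proj(d,bend+np.eye(3)[i]*.01)-proj(d,bend) for i in range(3)]);print("px per 10mm",J)
E
python3 m4.py
```

```text
grip [ 428.5 -361.5  264.2] heading 3.7 bend [ 558.2 -353.1  264.2] hook [ 556.9 -333.1  264.2]
pred px bend [332.42150914 224.47042862] tip [323.0372302  220.21792299] eye@590,-287,266 [327.9960281  214.61287907]
px per 10mm [[ 3.10896981 -0.70819818]
 [-2.19628091 -1.13155139]
 [ 0.07673154 -3.56580902]]
```

```bash
python3 - <<'E'
from h import *
b=cv2.imread("pics/side6.png");crop(b,295,190,365,240,11,"pics/d6b.png")
E
```

```text
(no output)
```

View pics/d6b.png

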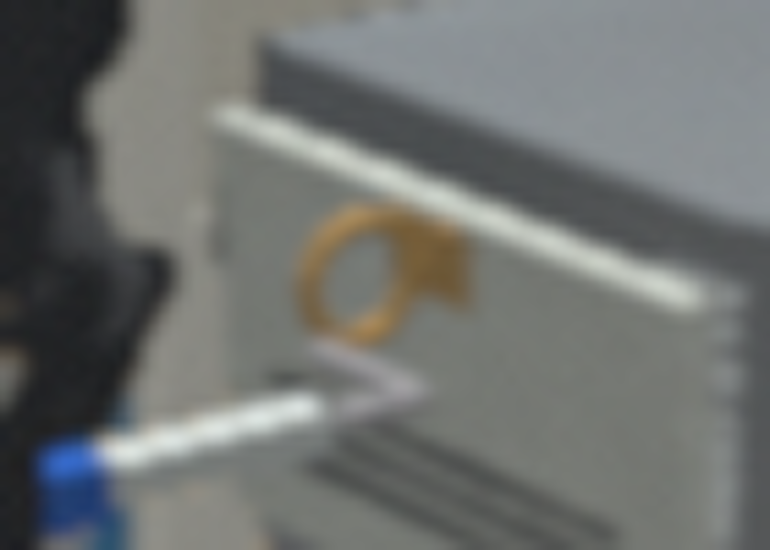

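```bash
python3 -m jog '[[10,0,2,0,5],[20,0,3,0,5],[30,5,3,0,5],[30,10,3,0,5],[30,10,3,0,5],[30,10,3,0,5],[30,10,3,0,5],[30,10,3,0,5],[30,10,3,0,5],[30,10,3,0,5]]' && python3 m4.py && python3 - <<'E'
from h import *
for n in["side","scene"]:
    c=bot.read_camera(n);cv2.imwrite(f"pics/{n}7.png",c["pixels"][:,:,::-1])
b=cv2.imread("pics/side7.png");crop(b,295,190,365,240,11,"pics/d7b.png")
E
```

```text
time: 10.95
tool_pos: [0.4584, -0.3515, 0.2733]
tcp_rot: [-0.071, 2.189, -2.189]
wrist_force: [-0.3, 0.0, -1.7]
width: 0.192
grip [ 458.4 -351.5  267.3] heading 3.7 bend [ 588.2 -343.1  267.3] hook [ 586.9 -323.2  267.3]
pred px bend [339.47585503 220.18856926] tip [330.06804609 216.1166853 ] eye@590,-287,266 [327.9960281  214.61287907]
px per 10mm [[ 3.03014131 -0.6803527 ]
 [-2.2065322  -1.08363864]
 [ 0.09492254 -3.51675327]]
```

View pics/d7b.png

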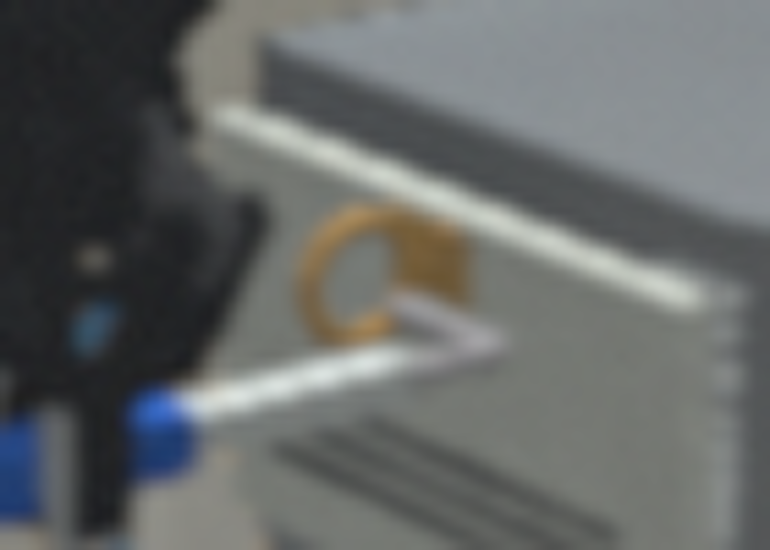

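The tip at (393,297) in the crop is lined up with the ring's hole. A slide of 37 mm along y puts the finger's middle on the ring centre (353,277).

```bash
python3 -m jog '[[0,6,0,0,5],[-1,12,0,0,5],[-1,18,0,0,5],[-2,24,0,0,5],[-2,30,0,0,5],[-2,37,0,0,5],[-2,37,0,0,5],[-2,37,0,0,5],[-2,37,0,0,5],[-2,37,0,0,5]]' 120 && python3 m4.py && python3 - <<'E'
from h import *
for n in["side","scene"]:
    c=bot.read_camera(n);cv2.imwrite(f"pics/{n}8.png",c["pixels"][:,:,::-1])
b=cv2.imread("pics/side8.png");crop(b,295,190,365,240,11,"pics/d8b.png")
E
```

```text
time: 12.35
tool_pos: [0.4565, -0.3147, 0.2732]
tcp_rot: [-0.071, 2.189, -2.189]
wrist_force: [0.3, 0.1, -1.1]
width: 0.19
grip [ 456.5 -314.6  267.2] heading 3.69 bend [ 586.2 -306.2  267.2] hook [ 584.9 -286.3  267.2]
pred px bend [330.88503025 216.41191108] tip [321.90894348 212.52683968] eye@590,-287,266 [327.9960281  214.61287907]
px per 10mm [[ 2.98971492 -0.65068026]
 [-2.09829656 -1.03338603]
 [ 0.06948513 -3.44351175]]
```

View pics/d8b.png

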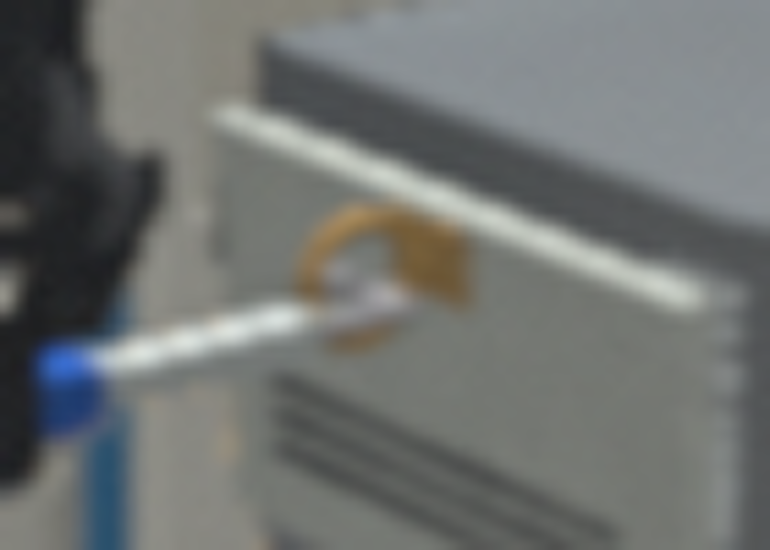

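View pics/scene8.png

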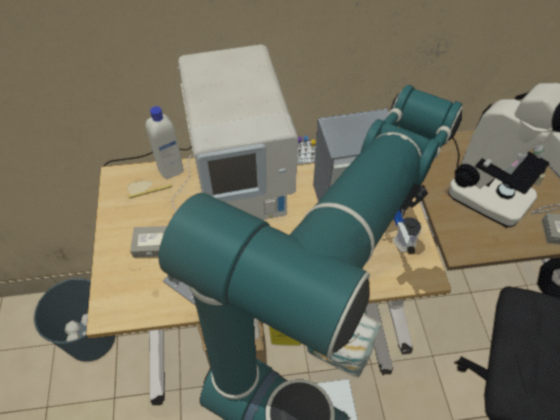

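Side view: the finger passes through the ring, bend at (400,300) and ring centre at (353,277), and no force shows. I'll work out the arc next.

```bash
cat > m5.py <<'E'
import numpy as np
hk=np.array([584.9,-286.3,267.2]);hg=np.array([628.4,-285.2,165.]);a=.0648
r=np.hypot(35,105);p0=np.arctan2(35,105)
for i,(th,l) in enumerate([(.07,5),(.1,9)]+[(t,9.5) for t in np.linspace(.15,1.571,28)]+[(1.571,11)]):
    f=th+p0;x=-r*np.sin(f)-l*np.cos(f);z=r*np.cos(f)-l*np.sin(f)
    w=hg+np.array([x*np.cos(a),x*np.sin(a),z]);s=w-hk;print(i+1,round(th,2),np.round([s[0],s[1]+1.6,s[2]],1))
E
python3 m5.py
```

```text
1 0.07 [-3.3 -0.3 -1.8]
2 0.1 [-9.9 -0.8 -4.9]
3 0.15 [-15.1  -1.1  -7.9]
4 0.2 [-20.   -1.4 -11.1]
5 0.26 [-24.7  -1.7 -14.6]
6 0.31 [-29.2  -2.  -18.3]
7 0.36 [-33.5  -2.3 -22.3]
8 0.41 [-37.6  -2.6 -26.5]
9 0.47 [-41.5  -2.8 -30.8]
10 0.52 [-45.1  -3.  -35.4]
11 0.57 [-48.5  -3.3 -40.2]
12 0.62 [-51.6  -3.5 -45.1]
13 0.68 [-54.5  -3.7 -50.2]
14 0.73 [-57.1  -3.8 -55.4]
15 0.78 [-59.4  -4.  -60.8]
16 0.83 [-61.4  -4.1 -66.3]
17 0.89 [-63.1  -4.2 -71.9]
18 0.94 [-64.6  -4.3 -77.5]
19 0.99 [-65.7  -4.4 -83.3]
20 1.04 [-66.6  -4.4 -89. ]
21 1.1 [-67.1  -4.5 -94.9]
22 1.15 [ -67.3   -4.5 -100.7]
23 1.2 [ -67.3   -4.5 -106.6]
24 1.26 [ -66.9   -4.5 -112.4]
25 1.31 [ -66.2   -4.4 -118.2]
26 1.36 [ -65.2   -4.4 -123.9]
27 1.41 [ -63.9   -4.3 -129.6]
28 1.47 [ -62.3   -4.2 -135.3]
29 1.52 [ -60.4   -4.  -140.8]
30 1.57 [ -58.3   -3.9 -146.2]
31 1.57 [ -57.8   -3.9 -147.7]
```

```bash
python3 -m jog '[[-3,0,-2,0,5],[-10,-1,-5,0,5],[-15,-1,-8,0,5],[-20,-1,-11,0,5],[-25,-2,-15,0,5],[-29,-2,-18,0,5],[-33.5,-2,-22,0,5],[-37.5,-3,-26.5,0,5],[-41.5,-3,-31,0,5],[-45,-3,-35.5,0,5]]' 120 && python3 m4.py && python3 - <<'E'
from h import *
for n in["side"]:
    c=bot.read_camera(n);cv2.imwrite(f"pics/{n}9.png",c["pixels"][:,:,::-1])
b=cv2.imread("pics/side9.png");crop(b,255,170,395,275,5.5,"pics/d9b.png")
E
```

```text
time: 13.75
tool_pos: [0.4113, -0.3177, 0.2376]
tcp_rot: [-0.07, 2.188, -2.189]
wrist_force: [2.1, -0.1, -0.2]
width: 0.19
grip [ 410.5 -317.3  230.8] heading 3.69 bend [ 540.3 -309.   230.8] hook [ 539.  -289.   230.8]
pred px bend [317.30267999 232.355277  ] tip [308.59018943 228.03056685] eye@590,-287,266 [327.9960281  214.61287907]
px per 10mm [[ 3.0650618  -0.71436567]
 [-2.02652357 -1.14782674]
 [ 0.03311446 -3.43012196]]
```

View pics/d9b.png

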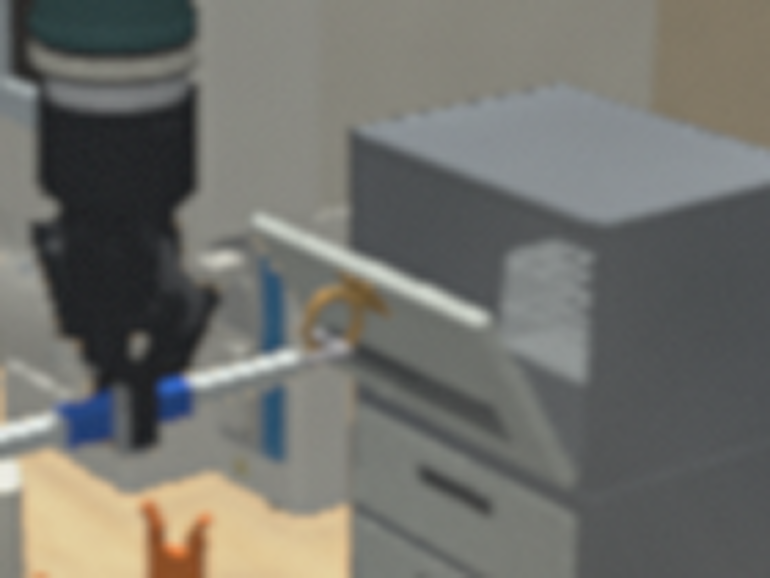

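The hatch is opening with the hook in the ring (crop (330,335)), so I'll keep going along the arc.

```bash
python3 -m jog '[[-3.5,0,-4.5,0,5],[-6.5,-0.5,-9.5,0,5],[-9.5,-0.5,-14.5,0,5],[-12,-1,-20,0,5],[-14.5,-1,-25.5,0,5],[-16.5,-1,-31,0,5],[-18,-1,-36.5,0,5],[-19.5,-1.5,-42,0,5],[-20.5,-1.5,-48,0,5],[-21.5,-1.5,-53.5,0,5]]' 120 && python3 m4.py && python3 - <<'E'
from h import *
for n in["side"]:
    c=bot.read_camera(n);cv2.imwrite(f"pics/{n}10.png",c["pixels"][:,:,::-1])
b=cv2.imread("pics/side10.png");crop(b,235,170,375,275,5.5,"pics/d10b.png")
E
```

```text
time: 15.1
tool_pos: [0.39, -0.319, 0.1839]
tcp_rot: [-0.071, 2.188, -2.189]
wrist_force: [1.0, -0.3, -0.8]
width: 0.189
grip [ 389.4 -318.6  177. ] heading 3.7 bend [ 519.1 -310.2  177. ] hook [ 517.8 -290.3  177. ]
pred px bend [310.92585119 252.28227884] tip [302.42071465 247.48332284] eye@590,-287,266 [327.9960281  214.61287907]
px per 10mm [[ 3.06988229 -0.78223227]
 [-1.97253405 -1.27210812]
 [ 0.01565987 -3.35563455]]
```

View pics/d10b.png

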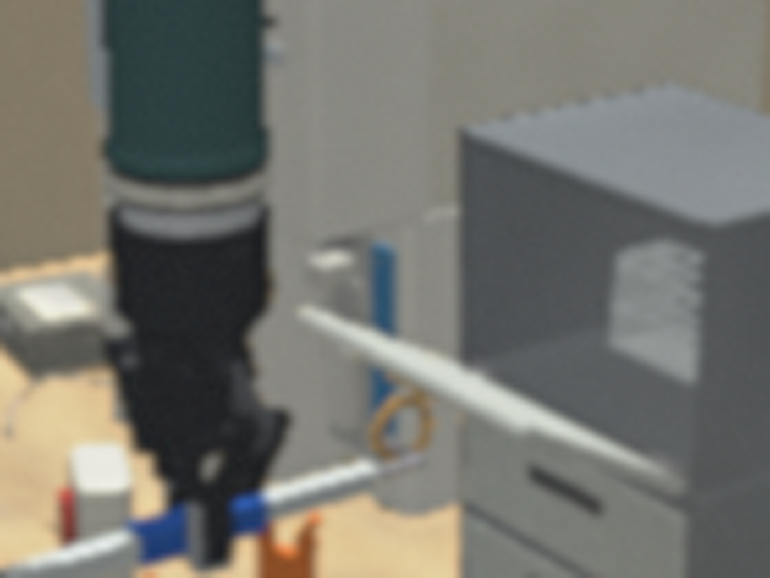

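```bash
python3 -m jog '[[-0.5,0,-6,0,5],[-1,0,-12,0,5],[-1,0,-17.5,0,5],[-0.5,0,-23.5,0,5],[0.5,0,-29,0,5],[1.5,0,-35,0,5],[2.5,0,-40.5,0,5],[4,0,-46,0,5],[6,0.5,-52,0,5],[8.5,0.5,-58,0,5]]' 120 && python3 m4.py && python3 - <<'E'
from h import *
for n in["side"]:
    c=bot.read_camera(n);cv2.imwrite(f"pics/{n}11.png",c["pixels"][:,:,::-1])
b=cv2.imread("pics/side11.png");crop(b,235,190,375,295,5.5,"pics/d11b.png")
E
```

```text
time: 16.45
tool_pos: [0.3985, -0.3185, 0.1259]
tcp_rot: [-0.071, 2.189, -2.189]
wrist_force: [-3.2, -0.4, 3.6]
width: 0.188
grip [ 398.6 -318.3  119.4] heading 3.7 bend [ 528.3 -309.9  119.4] hook [ 527.  -290.   119.4]
pred px bend [313.55555593 270.46603275] tip [305.14224689 265.31729758] eye@590,-287,266 [327.9960281  214.61287907]
px per 10mm [[ 3.00316119 -0.83219374]
 [-1.95274983 -1.3658002 ]
 [ 0.02234763 -3.24424059]]
```

View pics/d11b.png

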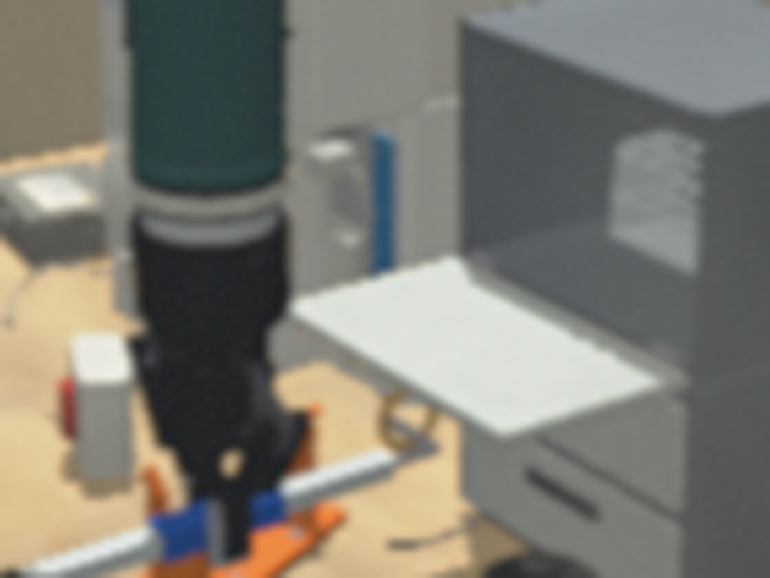

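```bash
cat > m6.py <<'E'
from h import *
d=bot.read_camera("side");hg=np.array([.6284,-.2852,.165]);a=.065
for th in[1.2,1.3,1.4,1.5,1.571]:
    o=[]
    for y in(.096,-.096):
        x=-.118*np.sin(th)-.001*np.cos(th);z=.118*np.cos(th)-.001*np.sin(th)
        w=hg+[x*np.cos(a)-y*np.sin(a),x*np.sin(a)+y*np.cos(a),z];o.append(np.round(proj(d,w),1))
    x=-.035*np.cos(th)-.105*np.sin(th);z=.105*np.cos(th)-.035*np.sin(th);o.append(np.round(proj(d,hg+[x*np.cos(a),x*np.sin(a),z]),1))
    print(th,o)
S=lambda x,y:(round(235+x/5.5,1),round(190+y/5.5,1))
print("seen",S(295,308),S(505,435),"eye",S(408,415))
E
python3 m6.py
```

```text
1.2 [array([287.7, 229.8]), array([329.2, 251.8]), array([307.1, 252.3])]
1.3 [array([286.7, 233.6]), array([328. , 256.2]), array([307.1, 255.9])]
1.4 [array([286.1, 237.5]), array([327.2, 260.5]), array([307.4, 259.4])]
1.5 [array([285.8, 241.3]), array([326.7, 264.7]), array([308. , 262.8])]
1.571 [array([285.7, 243.9]), array([326.6, 267.6]), array([308.7, 265. ])]
seen (288.6, 246.0) (326.8, 269.1) eye (309.2, 265.5)
```

The hatch's corners match the fully down prediction. I'll press 3 mm further to confirm the stop by force, then centre the hook again.

```bash
python3 -m jog '[[0.5,0,-2,0,5],[1,0,-3,0,5],[1,0,-3,0,5],[1,0,-3,0,5],[1,0,-3,0,5],[1,0,-3,0,5],[1,0,-3,0,5],[1,0,-3,0,5],[1,0,-3,0,5],[1,0,-3,0,5]]'
```

```text
time: 17.85
tool_pos: [0.399, -0.3187, 0.124]
tcp_rot: [-0.072, 2.188, -2.189]
wrist_force: [-5.4, -0.1, 6.6]
width: 0.185
```

```bash
python3 -m jog '[[-2,0,4,0,5],[-4,0,8,0,5],[-4,0,11,0,5],[-4,0,11,0,5],[-4,0,11,0,5],[-4,0,11,0,5],[-4,0,11,0,5],[-4,0,11,0,5],[-4,0,11,0,5],[-4,0,11,0,5]]' && python3 m4.py && python3 - <<'E'
from h import *
for n in["side"]:
    c=bot.read_camera(n);cv2.imwrite(f"pics/{n}12.png",c["pixels"][:,:,::-1])
b=cv2.imread("pics/side12.png");crop(b,265,220,365,295,7.5,"pics/d12b.png")
E
```

```text
time: 19.1
tool_pos: [0.3955, -0.3185, 0.1343]
tcp_rot: [-0.071, 2.189, -2.188]
wrist_force: [-0.6, -0.1, -1.2]
width: 0.189
grip [ 395.5 -318.5  128.3] heading 3.71 bend [ 525.2 -310.   128.3] hook [ 523.9 -290.1  128.3]
pred px bend [312.66558969 267.85151309] tip [304.24373914 262.75520499] eye@590,-287,266 [327.9960281  214.61287907]
px per 10mm [[ 3.01700067 -0.82583084]
 [-1.95389953 -1.35369737]
 [ 0.02005605 -3.26280312]]
```

View pics/d12b.png

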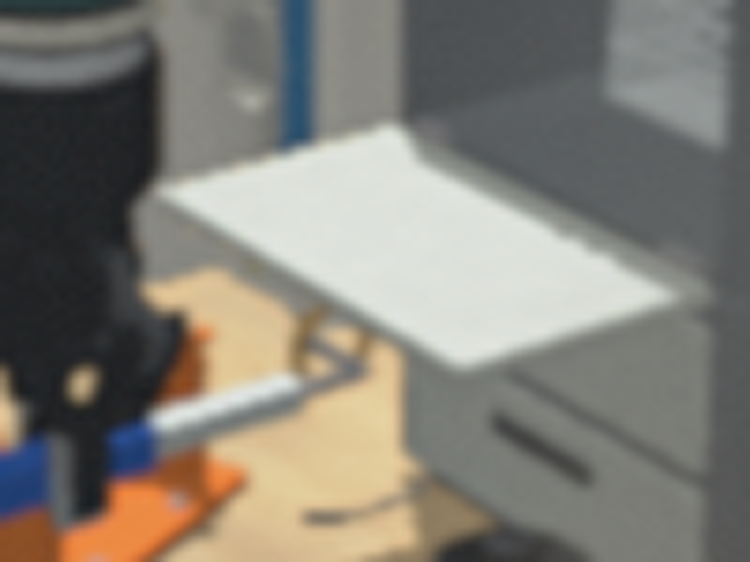

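The finger runs through the ring with no force on it (ring at crop (330,340)). I'll slide it out along −y and then back away.

```bash
python3 -m jog '[[0,-6,0,0,5],[1,-13,0,0,5],[1,-20,0,0,5],[2,-27,0,0,5],[2,-34,0,0,5],[3,-42,0,0,5],[3,-47,0,0,5],[3,-47,0,0,5],[3,-47,0,0,5],[3,-47,0,0,5]]' && python3 m4.py && python3 - <<'E'
from h import *
for n in["side"]:
    c=bot.read_camera(n);cv2.imwrite(f"pics/{n}13.png",c["pixels"][:,:,::-1])
b=cv2.imread("pics/side13.png");crop(b,265,220,365,295,7.5,"pics/d13b.png")
E
```

```text
time: 20.45
tool_pos: [0.3984, -0.3652, 0.1342]
tcp_rot: [-0.071, 2.189, -2.188]
wrist_force: [0.0, 0.7, -0.8]
width: 0.188
grip [ 398.5 -365.2  128.3] heading 3.73 bend [ 528.2 -356.8  128.3] hook [ 526.9 -336.8  128.3]
pred px bend [323.05714267 274.16342594] tip [314.12098467 268.75710129] eye@590,-287,266 [327.9960281  214.61287907]
px per 10mm [[ 3.06990109 -0.87393189]
 [-2.08204793 -1.4365573 ]
 [ 0.04919625 -3.34458284]]
```

View pics/d13b.png

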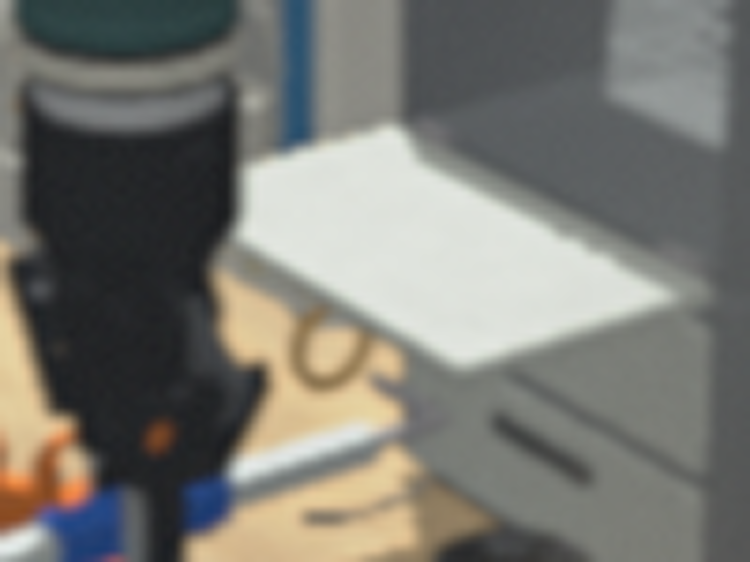

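The hook is clear of the ring and the hatch stays level. I'll back off, rise and return in front of the analyser.

```bash
python3 -m jog '[[-30,0,0,0,5],[-60,0,5,0,5],[-60,0,50,0,5],[-60,0,100,0,5],[-55,30,130,2,5],[-45,85,135,5,5],[-30,143,135,9,5],[-15,200,135,13,5],[-5,258,135,17,5],[2,316,135,21,5]]'
```

```text
time: 21.8
tool_pos: [0.4005, -0.0476, 0.2696]
tcp_rot: [-0.435, 1.981, -1.982]
wrist_force: [0.6, 1.0, -0.4]
width: 0.189
```

```bash
python3 -m jog '[[5,55,0,4,5],[8,112,0,8,5],[15,168,-20,13,5],[30,222,-45,17,5],[45,260,-75,21,5],[53,277,-105,21,5],[53,277,-105,21,5],[53,277,-105,21,5],[53,277,-105,21,5],[53,277,-105,21,5]]' && python3 - <<'E'
from h import *
from scipy.spatial.transform import Rotation as R
s=bot.read_state();print(np.round(s["tool_pos"]*1000,1),np.degrees(np.arctan2(*R.from_rotvec(s["tcp_rot"]).as_matrix()[[1,0],2])))
for n in["wrist","side","scene"]:
    c=bot.read_camera(n);cv2.imwrite(f"pics/{n}14.png",c["pixels"][:,:,::-1])
E
```

```text
time: 23.05
tool_pos: [0.4541, 0.2272, 0.1657]
tcp_rot: [-0.735, 1.752, -1.752]
wrist_force: [1.3, -0.2, -1.5]
width: 0.19
[454.1 227.2 165.7] -44.348205618619595
```

View pics/wrist14.png

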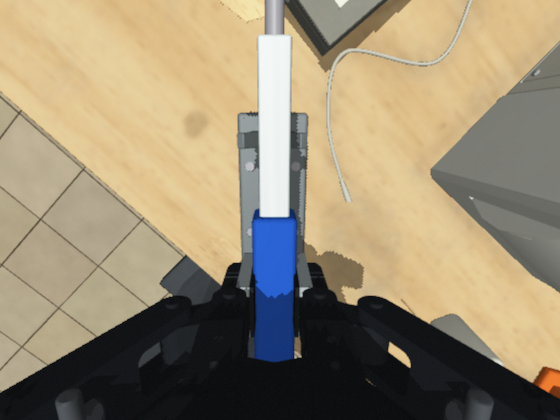

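View pics/scene14.png

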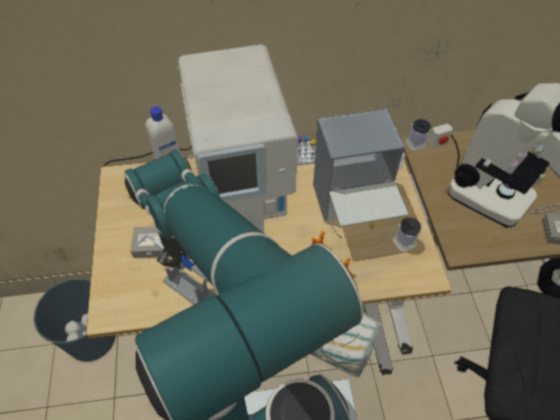

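View pics/side14.png

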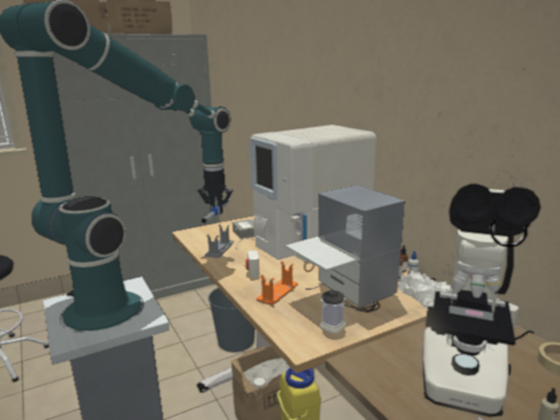

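The hatch is fully down, and in the wrist view the pole sits in the hand exactly as when first lifted (sleeve end (275,213)). I'll lower it to the recorded pick-up pose.

```bash
python3 -m jog '[[0,1.3,-25,0,5],[0,1.3,-50,0,5],[0,1.3,-65,0,5],[0,1.3,-75,0,5],[0,1.3,-83,0,5],[0,1.3,-90,0,5],[0,1.3,-95,0,5],[0,1.3,-97.5,0,5],[0,1.3,-97.5,0,5],[0,1.3,-97.5,0,5]]' && python3 - <<'E'
from h import *
for n in["wrist","side"]:
    c=bot.read_camera(n);cv2.imwrite(f"pics/{n}15.png",c["pixels"][:,:,::-1])
b=cv2.imread("pics/side15.png");crop(b,180,190,280,265,7.5,"pics/d15b.png")
E
```

```text
time: 24.45
tool_pos: [0.4536, 0.2289, 0.068]
tcp_rot: [-0.738, 1.752, -1.752]
wrist_force: [-3.0, -2.3, 6.8]
width: 0.182
```

View pics/wrist15.png

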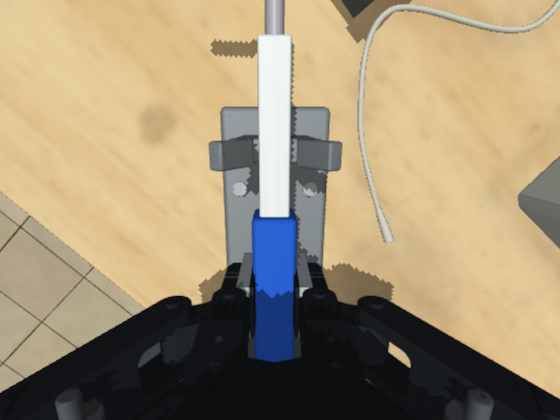

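View pics/d15b.png

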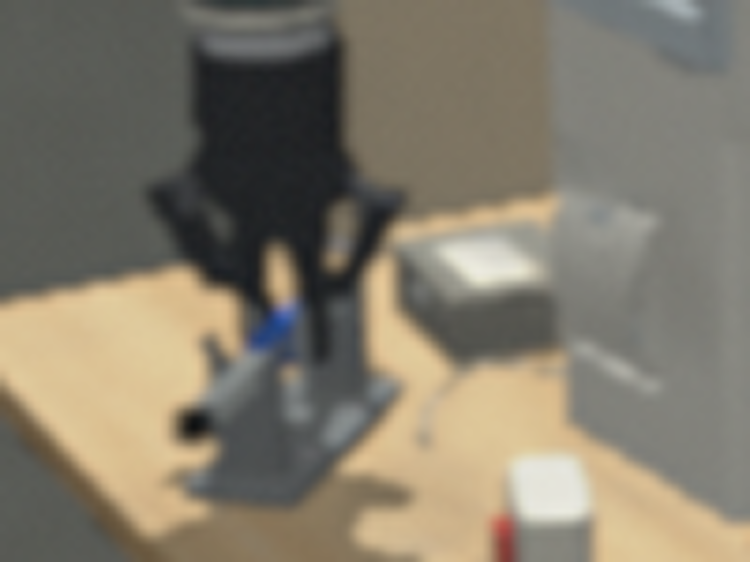

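The pole is seated between the walls of the front post (walls at (245,152) and (310,152), shaft at (275,150)), and contact force shows it resting on the notch floor. Releasing and rising straight up.

```bash
python3 -m jog '[[0,0,0,0,30],[0,0,0,0,50],[0,0,0,0,70],[0,0,0,0,85],[0,0,0,0,85],[0,0,0,0,85],[0,0,5,0,85],[0,0,25,0,85],[0,0,60,0,85],[0,0,110,0,85]]' 40
```

```text
time: 25.8
tool_pos: [0.4522, 0.2283, 0.1767]
tcp_rot: [-0.742, 1.753, -1.753]
wrist_force: [0.6, -0.2, 0.7]
width: 0.99
```

```bash
python3 -m jog '[[0,0,40,0,85],[-10,-10,75,0,85],[-33,-28,78,0,85],[-33,-28,78,0,85],[-33,-28,78,0,85],[-33,-28,78,0,85],[-33,-28,78,0,85],[-33,-28,78,0,85],[-33,-28,78,0,85],[-33,-28,78,0,85]]' && python3 m2.py && python3 - <<'E'
from h import *
for n in["wrist","side","scene"]:
    c=bot.read_camera(n);cv2.imwrite(f"pics/{n}16.png",c["pixels"][:,:,::-1])
b=cv2.imread("pics/side16.png");crop(b,180,190,380,340,4,"pics/d16b.png")
E
```

```text
time: 27.05
tool_pos: [0.4205, 0.2009, 0.2547]
tcp_rot: [-0.739, 1.752, -1.752]
wrist_force: [-0.6, 0.0, 0.2]
width: 0.998
[ 269  116   20   74 1330] [278.49022556 152.08270677]
((278.5, 152.5), (73.0, 19.0), 90.0)
[[471.2 259.3]
 [483.9 247.1]
 [436.5 197.1]
 [423.  210.2]] centre [453.6 228.4  70. ]
[17.6, 68.8]
heading -133.51226128215941
```

View pics/wrist16.png

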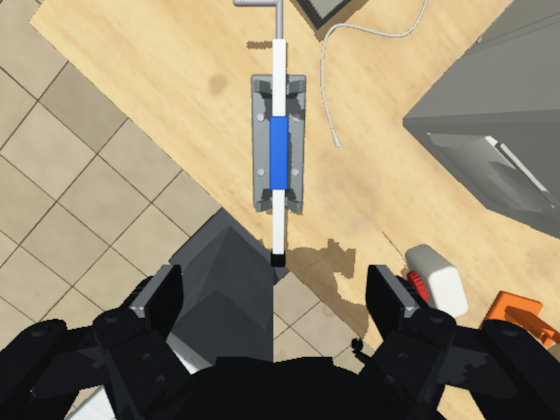

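View pics/d16b.png

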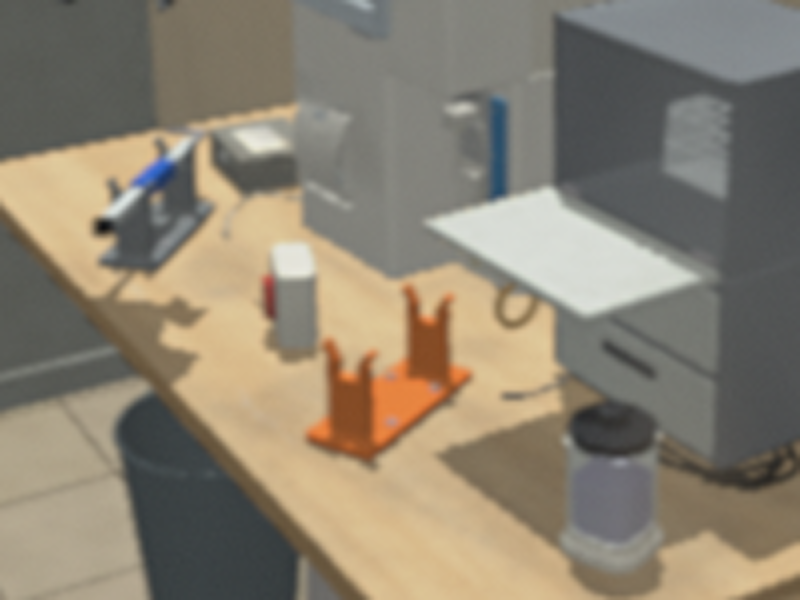

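The pole lies in both notches with its sleeve at (453.6, 228.4), against (453.8, 227.9) at the start. The hatch is level, the jar, timer and slide box look unmoved, and the gripper is clear. Handing in.

```bash
python3 -c "
from workcell import bot
print(bot.finish_job())"
```

```text
the job is handed in; nothing more can be done
None
```

The hatch is fully down and the pole is back in both notches of its rest. I handed the job in at about 27 s of the 70 s allowed, and it reported no verdict.

**What I did:** I gripped the pole by its blue sleeve and carried it in front of the analyser. I slid the hook sideways into the brass eye and led the hatch down along its arc at about 0.4 rad/s. I then centred the hook, slid it out, and laid the pole back at the pose where I picked it up.

**Last checks:**
- **Hatch:** in the side camera its corners matched the fully down position to within about 3 px. Pressing 3 mm further raised the force to about 7 N upwards, which confirmed the stop. It stayed level after unhooking.
- **Pole:** the sleeve centre is at (453.6, 228.4) mm, against (453.8, 227.9) mm before the task. The heading is unchanged within 0.2°, and the shaft shows in both notches.
- **Bystanders:** the slide box, timer and jar look unmoved in the final pictures. I did not measure them again.
- **Robot:** the gripper is open and clear, with wrist force near zero.

**Disagreement:** the two ways of placing the eye differed by about 5 mm along x. I used a value close to the side-camera estimate, and the hook went in without any contact force. No check failed.

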